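Throw the old glue jar into the self-closing waste bin

ROBOT

A 7-joint arm with a two-finger parallel gripper is mounted at the origin on a cart in front of the work surface, level with it; the furniture and walls round the work are solid. World frame = base frame: x ahead of the robot, y to its left, z up, the work surface at z = 0. Lengths are in mm, angles in degrees, forces in N, time in s.
With the tool pointing down it reaches from about 400 to 875 mm from the base axis. Payload 6.5 kg.
Tool frame: the origin (TCP) lies at the very end of the fingers, on their centre line; the grasp point (between the pads) lies 19 mm behind it; z points along the fingers, y is the line along which they close (so a half turn about z gives the same grasp; the last joint's range is limited). The gripper opens to 85 mm and grips with 20 to 120 N. Pads are 22 mm wide; open, the fingers measure 114 mm over their backs; the gripper's body (76 mm by 85 mm) begins 54 mm behind the grasp point. The pads swing forward as they close: fully open they stand 13 mm farther back than shut.
Start: joints at [61.696, 30.733, -0.252, 88.115, 0.149, 61.152, -4.079], TCP at [269.66, -591.417, 200.49] pointing down, gripper open.
Joint ranges: [-154.64, 154.64], [-21.42, 123.67], [-72.66, 72.17], [13.99, 137.28], [-74.86, 254.86], [10.95, 109.41], [-158.01, 158.01]. Speed limits (degrees/s): [136.94, 136.94, 180, 180, 180, 180, 180].

INTERFACE

Orientations are given as a 3x3 rotation matrix whose columns are the frame's x, y, z axes.
In Python, from plant import get_obs, cams, job gives the robot as it stands.
- The arm moves only by the tool step_arm, never from a script. Its argument "steps" is text: rows parted by semicolons, each of 7 numbers parted by spaces: the shift along the tool's x, y, z in m, then the turn, a rotation vector about the tool's x, y, z in degrees, then the closure, from 0 (fully open) to 1 (shut). In form: x y z rx ry rz claw; .... A call has exactly 8 rows; each row is the pose to reach, as a shift and turn from the pose commanded when the call began, along the tool's axes at that moment; what a row does not reach only later rows make up. A row lasts 1/10 s, in which the tool goes at most 50 mm and 8.59 degrees, less where a joint would pass 70% of its speed; a pose out of reach is approached as far as the arm can. A call with a gripper value outside its range is refused whole. The fingers move at their own pace and stop on an object; the grip force is fixed at half the most. Time passes only in rows, so rows that repeat a pose let the fingers close, or fill a call up. It gives the time, the measured TCP pose, the force, the opening and the grip force at its end, in the units of the state.
- get_obs(): the state, without advancing time (a new reading comes with each control period).
- cams.grab_frame(name): name is "scene" or "top" or "wrist"; returns (picture, depth): 420x560x3 uint8, blue, green, red; 420x560 float32, mm along the optical axis (not along the pixel's ray), 0 where there is no reading.
- cams.camera_model(name): a dict with "camera_matrix" (3x3 intrinsics, pixels), "eye" and "orientation" of the camera in the world; the wrist camera has in their place "mount" (4x4, takes a point from camera to tool coordinates, whose origin is the TCP and whose axes are the flange's). Camera axes: x right, y up, looking along -z (the intrinsics and any distortion apply to the point x, -y, -z); pixel columns grow to the right and rows downward; lengths in mm; the calibration is good to about 2 mm. A picture is of the moment at which its call begins: read the wrist's pose just before it. camera_model takes no time and is no camera call.
- job.hand_in(): hands the job in; it is judged then, once.
The state is a dict: "time": time; "joints": joint angles; "qvel": joint speeds; "effort": joint torques, N m; "tool_pos": TCP position; "ee_rot": TCP orientation; "contact_force": force on the tool from outside, world axes, zero at the start; "ft_torque": the same for the moment, N m; "opening": finger opening in mm; "grasp_force": force on a finger pad.
Only numpy, scipy, OpenCV 4.12 (cv2) and the standard library are available. Lean on these libraries where they do the work, as an engineer would, in place of code of your own. Each camera call takes 0.05 s, during which the arm holds its last target. There are 200 camera calls.

TASK

The glue in the brown jar with the green lid has set hard: put that jar in the yellow waste bin. Push the bin's sprung flap open with the jar and keep hold of it until it is most of the way in, past the flap, then let it go and take the hand out so that the flap springs shut over it. Leave the spray can standing where it is.

Things in the scene. Friction and masses are not known exactly. Their poses are not given: they have to be found in the camera images.
- glue_jar: Round brown jar with a green screw lid (fixed on), 48 mm in diameter over its whole height (lid 46 mm), 80 mm tall, about 0.22 kg, upright on the bench. Origin: centre of its underside; z up through the lid. A roll of black tape (68 mm wide, 19 mm tall) and a yellow tape measure (81 x 65 x 37 mm) lie about 10 cm or more from its axis and are bystanders.
- waste_bin: Yellow metal bin with a bare metal flap as its top, fixed on the bench, 115 (x) by 180 (y) by 200 mm tall, walls 5 mm. Origin: on the bench below the mouth's centre; z up, x from the flap's free edge (front) to its hinge (back), y along the hinge. Mouth at the rim, 200 mm up: 96 mm (x -48 to +48) by 170 mm (y -85 to +85). Inner floor 9 mm up; the jar fits below the swinging flap.
- flap (a joint): Flap angle (rad): 0 shut, level, flush with the rim; grows as the free edge swings down into the bin; stop at 1.5. Plate 4 mm thick, hinge at bin x = +48, z = 194 mm, free edge 93 mm in front. A spring shuts it when nothing holds it (0.10 N m shut, 0.14 at 1.5): the jar pushed straight down at mid-mouth meets 2 to 7 N and opens it to about 1.3 once in by its full height.
- spray_can: White and green spray can, 66 mm in diameter, 225 mm tall, standing loose on the bench on the left, beyond the other things. A bystander. Origin: centre of its underside; z up.

How it is judged:
By the outcome, as a careful person would: the job done as asked, in the order asked, and still so for the second after the job is handed in, with the robot touching nothing.
It also fails if it takes over 40 s, if anything falls off the work surface, if the arm or the gripper's body presses on something with over 40 N, if the wrist force passes 120 N, or if a joint passes its speed limit or range.

## Working session

There is one attempt and no reset: what is moved stays moved. The work goes in short steps, Python scripts to look and compute and a tool call to move; the robot and the scene stay as the last step left them, time stands still between calls to the robot, and variables do not carry over. Pictures are saved under pics/ and viewed, at most 10 in all, crops included, and the job is handed in when it is done.

Besides the shell and the picture viewer there is one more tool, called after "Call:" by a JSON object that holds its "method" and its "body". step_arm: Moves the arm, as the interface text tells. Its arguments: {"type":"object","properties":{"steps":{"type":"string"}},"required":["steps"]}

```bash
mkdir -p pics
cat > h.py <<'E'
import numpy as np, cv2
from plant import get_obs, cams, job
def grab(name,fn=None):
    o=get_obs(); im,d=cams.grab_frame(name)
    if fn: cv2.imwrite('pics/'+fn,im)
    m=cams.camera_model(name)
    return o,im,d,m
def world(m,o,d):
    K=np.array(m['camera_matrix']);h,w=d.shape
    v,u=np.mgrid[:h,:w]
    uv=np.stack([u,v],-1).reshape(-1,1,2).astype(float)
    dist=np.array(m.get('distortion',m.get('dist',np.zeros(5))),float)
    p=cv2.undistortPoints(uv,K,dist).reshape(h,w,2)
    P=np.stack([p[...,0]*d,-p[...,1]*d,-d],-1).astype(float)
    if 'mount' in m:
        M=np.array(m['mount']);P=P@M[:3,:3].T+M[:3,3]
        return P@np.array(o['ee_rot']).T+np.array(o['tool_pos'])
    return P@np.array(m['orientation']).T+np.array(m['eye'])
E
python3 - <<'E'
from h import *
a=[]
for n in('scene','top'):
    o,im,d,m=grab(n,n+'.png'); print(n,m); np.savez(n+'.npz',P=world(m,o,d),d=d)
print(o)
E
```

```text
scene {'camera_matrix': array([[449.19799617,   0.        , 278.04311583],
       [  0.        , 449.19799617, 212.58920359],
       [  0.        ,   0.        ,   1.        ]]), 'eye': array([1184.47171261,  544.51731699,  925.2830435 ]), 'orientation': array([[-0.62381734, -0.56383231,  0.54124399],
       [ 0.78152098, -0.44223047,  0.44006496],
       [-0.00876826,  0.69751368,  0.71651781]])}
top {'camera_matrix': array([[421.94447016,   0.        , 276.93257231],
       [  0.        , 421.94447016, 207.19961855],
       [  0.        ,   0.        ,   1.        ]]), 'eye': array([ 34.01242743, 218.90404555, 836.69710982]), 'orientation': array([[-0.2875781 ,  0.74095953, -0.60685898],
       [-0.95775646, -0.22169993,  0.18317124],
       [ 0.00118188,  0.63389914,  0.77341482]])}
{'time': 0.05, 'joints': array([61.69569981, 30.78029092, -0.25537178, 88.16967089,  0.14750852,
       61.15245718, -4.07965778]), 'qvel': array([ 0.01638022, -0.04788296,  0.01769935, -0.21945109, -0.01474647,
        0.03864305,  0.02070389]), 'effort': array([ 4.02076315e-03, -5.85109127e+01,  1.05321474e+00, -2.60064179e+01,
        1.25680937e-02,  4.64702185e-03, -4.43029165e-06]), 'tool_pos': array([ 269.38004174, -590.79745985,  199.58835569]), 'ee_rot': array([[ 9.09849420e-01,  4.14937762e-01, -8.28116662e-04],
       [ 4.14938577e-01, -9.09848058e-01,  1.57785160e-03],
       [-9.87501242e-05, -1.77922491e-03, -9.99998412e-01]]), 'contact_force': array([-0.61412445, -0.18955308, -0.46829023]), 'ft_torque': array([-0.02348293,  0.00763742, -0.03014267]), 'grasp_force': 0.0, 'opening': 84.87920093518179}
```

View pics/scene.png

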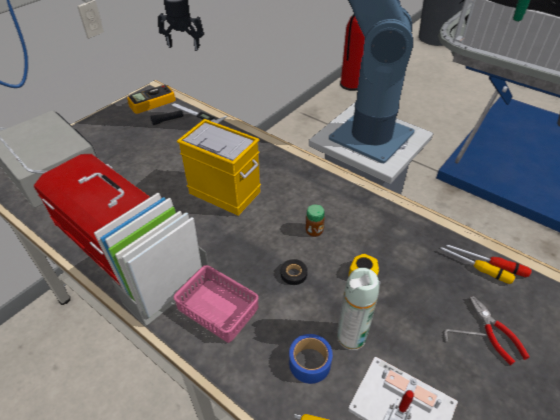

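View pics/top.png

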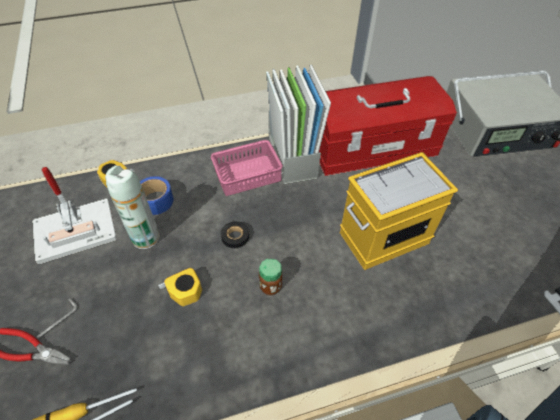

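The scene picture shows the jar at (315,220), the bin top at (220,140) and the can at (357,310). In the top picture the jar lid is at (271,270), the bin top at (402,188) and the can at (130,200). Next I'll get positions and zoom in on the flap.

Run:
```python
from h import *
a=cv2.imread('pics/top.png')[140:280,325:475]; b=cv2.imread('pics/scene.png')[105:220,165:275]
a=cv2.resize(a,(400,400*140//150),interpolation=cv2.INTER_CUBIC);b=cv2.resize(b,(380,373))
cv2.imwrite('pics/c1.png',np.hstack([a[:373],b[:373]]))
for n in('top','scene'):
    P=np.load(n+'.npz')['P'];im=cv2.imread('pics/%s.png'%n);hsv=cv2.cvtColor(im,cv2.COLOR_BGR2HSV)
    # bin top
    m=(abs(P[...,2]-199)<9)
    k,l,s,c=cv2.connectedComponentsWithStats(m.astype(np.uint8))
    for i in range(1,k):
        if s[i,4]>400:
            q=P[l==i]; print(n,'z200',s[i],c[i],cv2.minAreaRect(q[:,:2].astype(np.float32)),q[:,2].mean(), cv2.boxPoints(cv2.minAreaRect(q[:,:2].astype(np.float32))).round())
    y,x=(270,271) if n=='top' else (212,316)
    w=P[y-25:y+40,x-25:x+25].reshape(-1,3);print('lid ring z',np.percentile(w[:,2],[50,90,95,98]))
    g=w[(w[:,2]>72)&(w[:,2]<90)]; print(len(g),g.mean(0),g.min(0),g.max(0)); print(cv2.minEnclosingCircle(g[:,:2].astype(np.float32)))
    g=w[(w[:,2]>15)]; print(cv2.minEnclosingCircle(g[:,:2].astype(np.float32)),g[:,2].max())
    y,x=(200,130) if n=='top' else (310,357)
    w=P[y-30:y+30,x-15:x+15].reshape(-1,3);g=w[(w[:,2]>50)];print('can',np.median(g,0))
```

```text
top z200 [ 348  153  109   68 4129] [401.05497699 185.57713732] ((522.472900390625, -195.9205780029297), (126.39742279052734, 188.96359252929688), 6.660311222076416) 196.4030672004577 [[ 449. -109.]
 [ 471. -297.]
 [ 596. -282.]
 [ 574.  -95.]]
lid ring z [-0.19540565 76.88396952 80.1514871  81.45351879]
351 [475.34742891 101.54436449  79.3910493 ] [454.28982129  78.77842024  72.09416998] [499.13028304 123.22878458  84.10469443]
((477.442626953125, 100.66834259033203), 23.298992156982422)
((265.40380859375, 153.2993621826172), 240.51194763183594) 836.6971098185242
can [663.3512888  348.20847114 168.4918249 ]
scene z200 [ 28  10 139  64 728] [92.88736264 42.44093407] ((334.8612976074219, -960.9256591796875), (22.772716522216797, 604.9620971679688), 89.71094512939453) 198.93124060634415 [[  32. -971.]
 [ 637. -974.]
 [ 637. -951.]
 [  32. -948.]]
scene z200 [468  14  92  31 489] [513.84662577  29.8793456 ] ((-644.0988159179688, 189.0150604248047), (39.187076568603516, 337.39678955078125), 1.1521230936050415) 198.94818761402357 [[-667.  357.]
 [-660.   20.]
 [-621.   21.]
 [-628.  358.]
[... 158 characters left out ...]
35221862793) 198.09081228514347 [[ 448. -112.]
 [ 471. -301.]
 [ 597. -285.]
 [ 574.  -96.]]
scene z200 [126 226  70  48 410] [160.92195122 250.76097561] ((865.9334716796875, -23.85279083251953), (20.387008666992188, 166.56724548339844), 80.17960357666016) 198.90517226212137 [[782. -20.]
 [946. -48.]
 [950. -28.]
 [786.   0.]]
lid ring z [ 1.33421086 51.69576853 78.90000076 82.12091823]
205 [481.50044391 100.1985913   80.14234466] [456.91762121  75.07574038  72.44289571] [502.23886191 121.07692736  87.56822193]
((478.18780517578125, 99.73584747314453), 24.760581970214844)
((822.1702270507812, 313.7974548339844), 429.5277404785156) 925.283043497243
can [716.15346726 360.74980592 158.73901142]
```

View pics/c1.png

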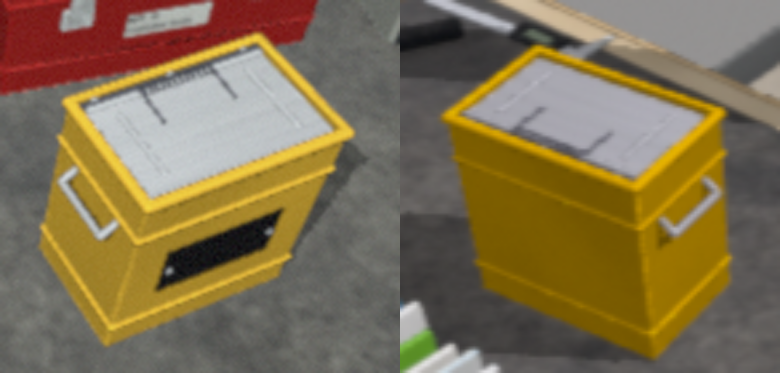

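In the crop, the spring coil and hinge straps run along the far (+x world) edge and the dark label plate is on the robot side. So the bin's x axis points away from the robot, with a yaw of about 6.7°. I'll refine the mouth and bystander positions next.

```bash
cat >> h.py <<'E'
def rel(p,yaw=None,o=None):
    """shift (m) and rz (deg) in tool axes from the current pose to world p with tool x at yaw, tool down"""
    from scipy.spatial.transform import Rotation as Ro
    o=o or get_obs();R=np.array(o['ee_rot']);s=R.T@(np.array(p)-o['tool_pos'])/1000
    c,n=np.cos(np.radians(yaw)),np.sin(np.radians(yaw))
    T=np.array([[c,n,0],[n,-c,0],[0,0,-1.]])
    return s.round(4),Ro.from_matrix(R.T@T).as_rotvec(degrees=True).round(2)
E
python3 - <<'E'
from h import *
for n in('top','scene'):
    P=np.load(n+'.npz')['P'];hsv=cv2.cvtColor(cv2.imread('pics/%s.png'%n),cv2.COLOR_BGR2HSV)
    B=(abs(P[...,0]-522)<90)&(abs(P[...,1]+197)<120)&(P[...,2]>185)&(P[...,2]<212)
    for nm,m in(('yellow',B&(hsv[...,1]>130)),('grey',B&(hsv[...,1]<100))):
        m=cv2.morphologyEx(m.astype(np.uint8),cv2.MORPH_OPEN,np.ones((2,2)))>0
        q=P[m];r=cv2.minAreaRect(q[:,:2].astype(np.float32));print(n,nm,len(q),r,np.median(q[:,2]))
    L=(P[...,2]>8)&(P[...,2]<100)&(np.hypot(P[...,0]-478,P[...,1]-100)<190)
    k,l,s,c=cv2.connectedComponentsWithStats(L.astype(np.uint8))
    for i in range(1,k):
        if s[i,4]>60:
            q=P[l==i];dd=np.hypot(q[:,0]-478,q[:,1]-100);print(n,c[i].round(),q.mean(0).round(),q.min(0).round(),q.max(0).round(),'mindist',dd.min().round(1))
for p,y in(((480,-250,340),6.7),((478,100,340),6.7)): print(rel(p,y))
E
```

```text
top yellow 1140 ((416.616455078125, -78.73709106445312), (196.66253662109375, 949.330322265625), 40.41559600830078) 197.906948863928
top grey 2997 ((341.54443359375, 2.301025390625), (171.65066528320312, 732.4664306640625), 41.652896881103516) 195.6060082307763
top [234. 234.] [628. 146.  17.] [597. 113.   8.] [662. 179.  22.] mindist 125.1
top [270. 276.] [468. 103.  60.] [452.  76.   8.] [499. 125.  84.] mindist 0.4
top [190. 286.] [511. 269.  32.] [485. 249.   8.] [554. 290.  39.] mindist 153.0
scene yellow 784 ((791.22265625, 46.69610595703125), (1249.929443359375, 218.08058166503906), 41.796356201171875) 197.6966887465017
scene grey 1353 ((792.6312255859375, 165.84912109375), (1075.223388671875, 177.78958129882812), 53.409576416015625) 197.47213657071507
scene [315. 220.] [489. 105.  57.] [457.  75.   9.] [505. 124.  88.] mindist 1.4
scene [361. 262.] [519. 267.  37.] [485. 247.  10.] [556. 289.  42.] mindist 151.2
scene [294. 270.] [632. 145.  19.] [598. 112.   8.] [664. 178.  24.] mindist 124.9
(array([ 0.3331, -0.223 , -0.14  ]), array([-0.09,  0.02, 17.82]))
(array([ 0.4765, -0.5422, -0.1395]), array([-0.09,  0.02, 17.82]))
```

Call:
{"method": "step_arm", "body": {"steps": "0.02 -0.01 -0.045 0 0 2 0; 0.05 -0.03 -0.08 0 0 6 0; 0.09 -0.055 -0.1 0 0 10 0; 0.13 -0.08 -0.12 0 0 14 0; 0.17 -0.11 -0.135 0 0 17.8 0; 0.21 -0.135 -0.14 0 0 17.8 0; 0.25 -0.16 -0.14 0 0 17.8 0; 0.29 -0.19 -0.14 0 0 17.8 0"}}

```text
time: 0.9
tool_pos: [455.6, -296.4, 340.6]
ee_rot: [[0.993, 0.117, 0.0], [0.117, -0.993, -0.0], [0.0, 0.0, -1.0]]
contact_force: [0.9, 0.1, -0.6]
opening: 85.2
grasp_force: 0.0
```

Run:
```python
from h import *
o,im,d,m=grab('wrist','w1.png');print(o['tool_pos'],o['joints'],m); np.savez('w1.npz',P=world(m,o,d))
print(rel((478,100,300),6.7),rel((520,-197,340),6.7))
```

```text
[ 455.56513583 -296.43671474  340.55922555] [ 32.86960951  13.46288499  -5.56380983  93.77885489   1.36172388
  72.80167468 -56.23255192] {'camera_matrix': array([[316.76482068,   0.        , 282.09934712],
       [  0.        , 316.76482068, 202.13235914],
       [  0.        ,   0.        ,   1.        ]]), 'mount': array([[-6.24507188e-04,  9.63767410e-01,  2.66743303e-01,
         6.78983673e+01],
       [ 9.99999327e-01,  8.62686508e-04, -7.75735969e-04,
        -6.43055026e-01],
       [-9.77744894e-04,  2.66742639e-01, -9.63767300e-01,
        -1.73870107e+02],
       [ 0.00000000e+00,  0.00000000e+00,  0.00000000e+00,
         1.00000000e+00]])}
(array([ 0.0668, -0.3807,  0.0427]), array([-0.3 , -0.2 ,  0.71])) (array([ 0.0703, -0.081 ,  0.0011]), array([-0.3 , -0.2 ,  0.71]))
```

View pics/w1.png

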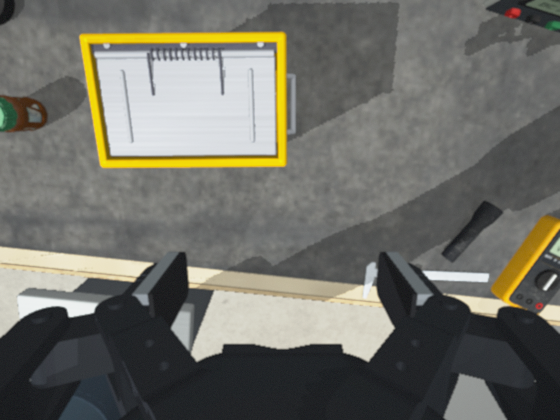

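The wrist picture shows the rim with inner corners at about (93,43), (277,40), (277,157) and (106,157). The hinge coil is at the top (far) edge, (186,55). The jar is at (10,115).

Run:
```python
from h import *
P=np.load('w1.npz')['P']
for u,v in((82,36),(285,34),(285,165),(102,166),(92,43),(277,40),(277,157),(106,157),(186,50),(96,53),(273,52)):
    print((u,v),P[v-1:v+2,u-1:u+2].reshape(-1,3).mean(0).round(1))
im=cv2.imread('pics/w1.png');h=cv2.cvtColor(im,cv2.COLOR_BGR2HSV)
B=(abs(P[...,0]-522)<110)&(abs(P[...,1]+197)<130)&(P[...,2]>190)&(P[...,2]<208)
o=B&(h[...,1]>130); q=P[o];print(len(q),cv2.minAreaRect(q[:,:2].astype(np.float32)),np.median(q[:,2]))
g=B&(h[...,1]<60)&(h[...,2]>120); q=P[g];print(len(q),cv2.minAreaRect(q[:,:2].astype(np.float32)),np.median(q[:,2]))
```

```text
(82, 36) [ 569.6 -101.7  200. ]
(285, 34) [ 597.7 -282.4  176.7]
(285, 165) [ 471.5 -297.5  177.2]
(102, 166) [ 447.8 -103.   177.3]
(92, 43) [ 564.9 -110.1  199.6]
(277, 40) [ 586.7 -276.1  200.4]
(277, 157) [ 480.9 -287.9  190.6]
(106, 157) [ 462.3 -119.6  199.7]
(186, 50) [ 569.2 -194.3  198. ]
(96, 53) [ 557.  -113.   198.9]
(273, 52) [ 570.8 -275.1  233. ]
6184 ((522.7489013671875, -198.16033935546875), (122.95561218261719, 186.983642578125), 7.1410112380981445) 200.08691165187707
18196 ((524.630126953125, -202.0701904296875), (102.28618621826172, 179.94354248046875), 7.142868518829346) 196.61783006753922
```

Call:
{"method": "step_arm", "body": {"steps": "0.01 -0.047 0.005 0 0 0 0; 0.02 -0.095 0.01 0 0 0 0; 0.03 -0.14 0.015 0 0 0 0; 0.04 -0.19 0.02 0 0 0 0; 0.05 -0.235 0.025 0 0 0 0; 0.06 -0.285 0.03 0 0 0 0; 0.065 -0.33 0.04 0 0 0 0; 0.067 -0.375 0.043 0 0 0 0"}}

```text
time: 1.75
tool_pos: [476.6, 83.7, 296.4]
ee_rot: [[0.993, 0.117, -0.001], [0.117, -0.993, -0.0], [-0.001, -0.0, -1.0]]
contact_force: [0.2, 0.2, 0.6]
opening: 85.7
grasp_force: 0.0
```

Run:
```python
from h import *
o,im,d,m=grab('wrist','w2.png');print(o['tool_pos'])
P=world(m,o,d);L=(P[...,2]>70)&(P[...,2]<92)&(np.hypot(P[...,0]-478,P[...,1]-100)<60)
q=P[L];print(len(q),cv2.minEnclosingCircle(q[:,:2].astype(np.float32)),q.mean(0),np.median(q,0),q.min(0),q.max(0))
print(rel((478,100,33),6.7))
```

```text
[476.62298838  83.71051361 296.4257312 ]
1073 ((478.8515625, 98.44245147705078), 23.534198760986328) [480.02108792  98.26083446  80.6835306 ] [480.26814898  98.29119332  81.15746078] [455.75065697  75.30159588  70.12215353] [501.59402301 121.22481171  84.15906693]
(array([ 0.0041, -0.0056,  0.2636]), array([-0.28,  0.07,  0.59]))
```

Call:
{"method": "step_arm", "body": {"steps": "0 -0.01 0.03 0 0 0 0; 0 -0.015 0.06 0 0 0 0; 0 -0.015 0.09 0 0 0 0; 0 -0.015 0.12 0 0 0 0; 0 -0.015 0.14 0 0 0 0; 0 -0.015 0.14 0 0 0 0; 0 -0.015 0.14 0 0 0 0; 0 -0.015 0.14 0 0 0 0"}}

```text
time: 2.6
tool_pos: [476.6, 97.0, 158.7]
ee_rot: [[0.993, 0.117, 0.002], [0.117, -0.993, 0.0], [0.002, -0.0, -1.0]]
contact_force: [-0.4, 0.3, 0.1]
opening: 85.3
grasp_force: 0.0
```

Run:
```python
from h import *
o=get_obs();print(o['tool_pos'],o['contact_force']);print(rel((478.8,98.7,33),6.7))
```

```text
[476.63708928  97.04998778 158.72246661] [-0.40122002  0.27871383  0.11122197]
(array([ 0.0021, -0.0014,  0.1257]), array([-0.01, -0.12,  0.  ]))
```

Call:
{"method": "step_arm", "body": {"steps": "0.002 -0.001 0.03 0 0 0 0; 0.002 -0.001 0.06 0 0 0 0; 0.002 -0.001 0.09 0 0 0 0; 0.002 -0.001 0.115 0 0 0 0; 0.002 -0.001 0.126 0 0 0 0; 0.002 -0.001 0.126 0 0 0 0; 0.002 -0.001 0.126 0 0 0 1; 0.002 -0.001 0.126 0 0 0 1"}}

```text
time: 3.4
tool_pos: [478.8, 98.5, 32.9]
ee_rot: [[0.993, 0.117, 0.003], [0.117, -0.993, 0.001], [0.003, -0.0, -1.0]]
contact_force: [0.7, -0.5, -0.1]
opening: 59.0
grasp_force: 0.0
```

Call:
{"method": "step_arm", "body": {"steps": "0 0 0 0 0 0 1; 0 0 0 0 0 0 1; 0 0 0 0 0 0 1; 0 0 0 0 0 0 1; 0 0 0 0 0 0 1; 0 0 0 0 0 0 1; 0 0 -0.01 0 0 0 1; 0 0 -0.02 0 0 0 1"}}

```text
time: 4.2
tool_pos: [477.4, 98.1, 52.3]
ee_rot: [[0.993, 0.117, -0.0], [0.117, -0.993, -0.0], [-0.0, 0.0, -1.0]]
contact_force: [-0.3, 0.6, -1.4]
opening: 44.0
grasp_force: 61.6
```

Call:
{"method": "step_arm", "body": {"steps": "0 0 -0.03 0 0 0 1; 0 0 -0.065 0 0 0 1; 0 0 -0.1 0 0 0 1; 0 0 -0.14 0 0 0 1; 0 0 -0.18 0 0 0 1; 0 0 -0.22 0 0 0 1; 0 0 -0.24 0 0 0 1; 0 0 -0.24 0 0 0 1"}}

```text
time: 5.0
tool_pos: [479.1, 98.8, 295.2]
ee_rot: [[0.993, 0.117, 0.007], [0.117, -0.993, 0.001], [0.007, -0.0, -1.0]]
contact_force: [0.4, -0.1, -2.8]
opening: 44.0
grasp_force: 61.9
```

Run:
```python
from h import *
o,im,d,m=grab('wrist','w3.png');print(o['tool_pos'],o['contact_force'],o['opening'],o['grasp_force'])
P=world(m,o,d)
from math import *
c,s=cos(radians(7.1)),sin(radians(7.1))
for cx in(-8,): print(rel((522.5+cx*c,-198+cx*s,275),7.1))
```

```text
[479.13166127  98.75930253 295.17073428] [ 0.41980997 -0.08814141 -2.8120702 ] 44.04943642933319 61.93931221961975
(array([0.0016, 0.2995, 0.0178]), array([ 0.  , -0.16, -0.39]))
```

View pics/w3.png

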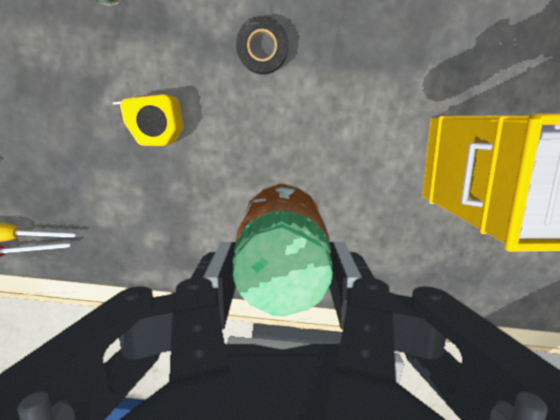

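The jar is held upright by its lid (285,265), and the bin is on the right.

Call:
{"method": "step_arm", "body": {"steps": "0 0.04 0 0 0 0 1; 0 0.085 0 0 0 0 1; 0 0.13 0 0 0 0 1; 0 0.175 0 0 0 -0.2 1; 0.001 0.22 0 0 0 -0.4 1; 0.001 0.26 0 0 0 -0.4 1; 0.001 0.29 0 0 0 -0.4 1; 0.001 0.299 0.01 0 0 -0.4 1"}}

```text
time: 5.85
tool_pos: [512.5, -203.0, 280.2]
ee_rot: [[0.993, 0.118, -0.001], [0.118, -0.993, -0.001], [-0.001, 0.001, -1.0]]
contact_force: [0.4, 0.1, -1.8]
opening: 44.0
grasp_force: 62.0
```

Call:
{"method": "step_arm", "body": {"steps": "0 0 0 0 0 0 1; 0 0 0 0 0 0 1; 0 0 0 0 0 0 1; 0 0 0 0 0 0 1; 0 0 0 0 0 0 1; 0 0 0 0 0 0 1; 0 0 0 0 0 0 1; 0 0 0 0 0 0 1"}}

```text
time: 6.65
tool_pos: [513.5, -198.6, 281.6]
ee_rot: [[0.992, 0.124, 0.0], [0.124, -0.992, -0.0], [0.0, 0.0, -1.0]]
contact_force: [-0.1, -0.1, -2.0]
opening: 44.1
grasp_force: 62.0
```

Run:
```python
from h import *
o,im,d,m=grab('wrist','w4.png');o,im2,d2,m2=grab('scene');print(o['tool_pos'],o['contact_force'],o['opening'])
cv2.imwrite('pics/c4.png',np.hstack([cv2.resize(im,(400,300)),cv2.resize(im2[40:220,120:300],(300,300),interpolation=cv2.INTER_CUBIC)]))
P=world(m2,o,d2);x,y,z=o['tool_pos']
L=(np.hypot(P[...,0]-x,P[...,1]-y)<40)&(P[...,2]>204)&(P[...,2]<z-5);q=P[L];print(len(q),q.min(0),q.max(0))
print(rel((514.6,-199,150),7.1))
```

```text
[ 513.44560523 -198.67119213  281.50756489] [-0.48171444 -0.06749561 -2.07353681] 44.35472287948661
165 [ 473.76195115 -212.95020844  205.09849692] [ 539.77756954 -172.47840672  276.31753009]
(array([0.0011, 0.0004, 0.1315]), array([0.  , 0.  , 0.01]))
```

View pics/c4.png

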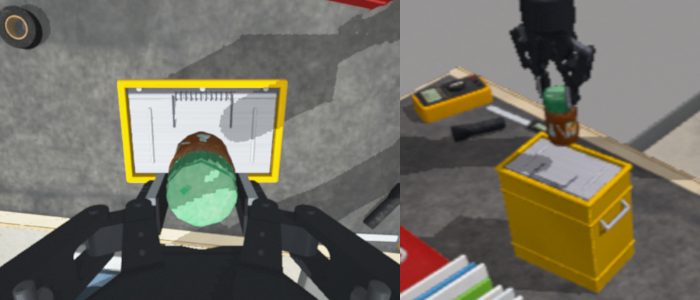

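The jar hangs above the mid-mouth. Next I push it down.

Call:
{"method": "step_arm", "body": {"steps": "0.001 0 0.015 0 0 0 1; 0.001 0 0.03 0 0 0 1; 0.001 0 0.04 0 0 0 1; 0.001 0 0.05 0 0 0 1; 0.001 0 0.06 0 0 0 1; 0.001 0 0.07 0 0 0 1; 0.001 0 0.08 0 0 0 1; 0.001 0 0.085 0 0 0 1"}}

```text
time: 7.55
tool_pos: [513.9, -198.6, 195.4]
ee_rot: [[0.992, 0.124, -0.001], [0.124, -0.992, 0.0], [-0.001, -0.0, -1.0]]
contact_force: [-2.1, 0.3, 0.9]
opening: 44.0
grasp_force: 62.4
```

Call:
{"method": "step_arm", "body": {"steps": "0 0 0.01 0 0 0 1; 0 0 0.02 0 0 0 1; 0 0 0.03 0 0 0 1; 0 0 0.04 0 0 0 1; 0 0 0.048 0 0 0 1; 0 0 0.048 0 0 0 1; 0 0 0.048 0 0 0 1; 0 0 0.048 0 0 0 1"}}

```text
time: 8.35
tool_pos: [514.3, -198.5, 148.6]
ee_rot: [[0.992, 0.124, -0.0], [0.124, -0.992, 0.0], [-0.0, -0.0, -1.0]]
contact_force: [-1.9, -0.8, -2.3]
opening: 44.1
grasp_force: 62.1
```

Run:
```python
from h import *
o,im,d,m=grab('wrist','w5.png');print(o['tool_pos'],o['contact_force'],o['opening'],o['grasp_force'])
```

```text
[ 514.28594033 -198.52100047  148.55473673] [-1.89120091 -0.84471816 -2.3456414 ] 44.10992642063899 62.06508994102478
```

View pics/w5.png

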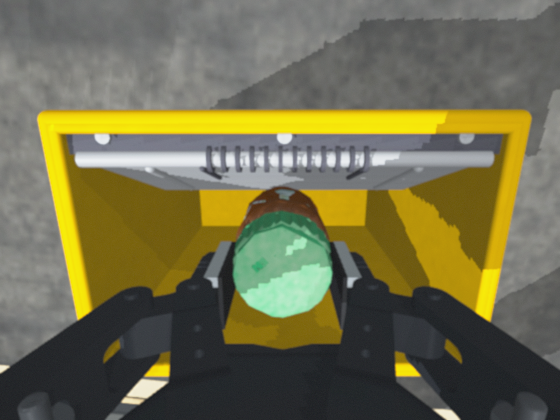

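The flap is swung down behind the jar (lid at 283,265), and the jar is inside the mouth with the fingers clear of the walls. I release it now.

Call:
{"method": "step_arm", "body": {"steps": "0 0 0 0 0 0 0; 0 0 0 0 0 0 0; 0 0 0 0 0 0 0; 0 0 0 0 0 0 0; 0 0 0 0 0 0 0; 0 0 0 0 0 0 0; 0 0 0 0 0 0 0; 0 0 0 0 0 0 0"}}

```text
time: 9.2
tool_pos: [514.9, -198.6, 148.7]
ee_rot: [[0.992, 0.124, 0.001], [0.124, -0.992, -0.0], [0.001, 0.0, -1.0]]
contact_force: [0.7, -0.5, 1.3]
opening: 85.5
grasp_force: 0.8
```

Run:
```python
from h import *
o,im,d,m=grab('wrist','w6.png');print(o['tool_pos'],o['contact_force'],o['opening'],o['grasp_force'])
```

```text
[ 514.86599139 -198.56018646  148.69848328] [ 0.73881829 -0.53744495  1.34922068] 85.45044347456626 0.8410382294096053
```

View pics/w6.png

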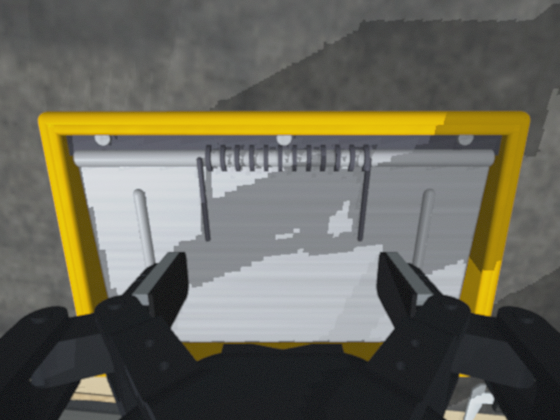

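The jar has dropped below the flap, which now rests against the open fingertips (170,275 and 395,275). I withdraw straight up.

Call:
{"method": "step_arm", "body": {"steps": "0 0 -0.01 0 0 0 0; 0 0 -0.025 0 0 0 0; 0 0 -0.045 0 0 0 0; 0 0 -0.07 0 0 0 0; 0 0 -0.1 0 0 0 0; 0 0 -0.14 0 0 0 0; 0 0 -0.18 0 0 0 0; 0 0 -0.2 0 0 0 0"}}

```text
time: 10.05
tool_pos: [515.2, -198.8, 352.7]
ee_rot: [[0.992, 0.124, 0.004], [0.124, -0.992, -0.001], [0.004, 0.002, -1.0]]
contact_force: [0.3, -0.3, 0.6]
opening: 85.6
grasp_force: 0.0
```

Call:
{"method": "step_arm", "body": {"steps": "0 0 0 0 0 0 0; 0 0 0 0 0 0 0; 0 0 0 0 0 0 0; 0 0 0 0 0 0 0; 0 0 0 0 0 0 0; 0 0 0 0 0 0 0; 0 0 0 0 0 0 0; 0 0 0 0 0 0 0"}}

```text
time: 10.85
tool_pos: [514.4, -198.5, 348.4]
ee_rot: [[0.992, 0.124, -0.0], [0.124, -0.992, 0.0], [-0.0, -0.0, -1.0]]
contact_force: [-0.1, 0.3, 1.1]
opening: 85.6
grasp_force: 0.0
```

Run:
```python
from h import *
o,im,d,m=grab('wrist','w7.png');P=world(m,o,d);o,im2,d2,m2=grab('scene')
cv2.imwrite('pics/c7.png',np.hstack([cv2.resize(im,(400,300)),cv2.resize(im2,(400,300))]))
c,s=np.cos(np.radians(7.1)),np.sin(np.radians(7.1));X=P-[522.5,-198,0];x=X[...,0]*c+X[...,1]*s;y=-X[...,0]*s+X[...,1]*c
for a in(-35,0,30):print(a,np.median(P[(abs(x-a)<5)&(abs(y)<70)&(P[...,2]<260)][:,2]))
print(o['time'],o['tool_pos'],o['contact_force'])
```

```text
-35 196.57779155931067
0 196.63295309257686
30 196.66424078984193
10.9 [ 514.46354428 -198.5502236   348.46234728] [ 0.908838    0.46314332 -0.00583961]
```

View pics/c7.png

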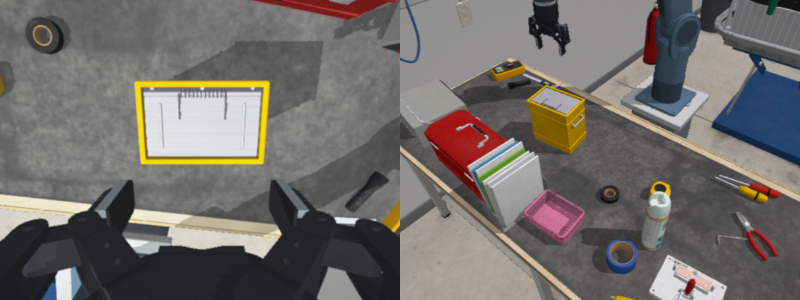

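The flap is shut and level (196.6 mm at three points across it), the hand is clear of the bin, and the spray can still stands at (655,220). The jar is no longer on the bench.

```bash
python3 -c "
from plant import job;print(job.hand_in())"
```

```text
the job is handed in; nothing more can be done
None
```

The glue jar is in the yellow bin with the flap sprung shut over it, the spray can still stands where it was, and the job was handed in at about 11 s.

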